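# Take the rolling pin out from under the sliding cutlery tray

## Task

The rolling pin lies in the bottom of the wooden two-tier cutlery box, partly under its small upper tray. Slide the upper tray fully to either end of the box and leave it there, then tilt the pin, draw it out end first through the gap, and finish still holding it in the gripper, level and well clear above the box, a hand's breadth over everything on it. Leave the mug, the salt shaker and the ramekin where they stand.

Things in the scene. Friction and masses are not known exactly. Their poses are not given: they have to be found in the camera images.
- box: Lower part of a pale wooden two-tier cutlery box, fixed: outside 134 mm (its x) by 346 mm (its y) by 60 mm high, open at the top; walls and floor 8 mm thick, inside 118 x 330 mm, 52 mm deep. Origin: centre of the underside; z up. The upper tray runs lengthwise on its rims and cannot be lifted off, so a rod can leave only through the open gap beside the tray.
- tray (a joint): Position (m) of the upper tray along the box's +y: 0 = at the box's -y end, 0.191 = at its +y end. The tray is 134 mm wide (150 over its lips), 155 mm long; at a stop it is flush with the box's end and leaves a gap 183 mm long at the other end. Underside 60 mm, wall tops 94 mm above the worktop; two spoons and a spreader are fixed in it. Slides with 1.5 N of friction, stays where left.
- tray_grip (a point): Where to pinch the upper tray's middle grip, an upright wooden fin 12 mm thick (along the box's x), 70 mm long (along its y), its top 126 mm above the worktop; this point is 16 mm below the top, at the tray's middle. 55 mm free on either side of the fin, down to the small cutlery 76 mm above the worktop.
- pin: A dark wooden tapered rolling pin, 280 mm long, loose, lying on the floor of the box along the box's y, near the middle of its width. Origin: its middle, on its axis; its own x is its long axis. 26 mm thick over the middle 120 mm, tapering to 23 mm at 100 mm from the middle and 18 mm near the ends. It weighs 0.08 to 0.17 kg.
- pin_end_a (a point): The centre of the pin's end face in its own +x direction, 140 mm from the origin.
- pin_end_b (a point): The centre of the pin's end face in its own -x direction, 140 mm from the origin.
- mug_plain: A grey-green and white mug with a handle, 81 x 114 x 92 mm high, behind the box; leave it alone. Origin: centre of the underside.
- salt_shaker: A salt shaker, 44 mm across, 90 mm high, behind the box; leave it alone. Origin: centre of the underside.
- ramekin: A cream stoneware ramekin standing upside down, 94 mm across, 55 mm high, left of the box; leave it alone. (The tall juicer, about 250 mm across, stands behind between the two: keep the arm clear of it). Origin: centre of the underside.

How it is judged:
By the outcome, as a careful person would: the job done as asked, in the order asked, and still so for the second after the job is handed in, while the arm keeps its last pose, push and grip.
It also fails if it takes over 45 s, if anything falls off the work surface, if the arm or the gripper's body presses on something with over 40 N, if the wrist force passes 120 N, or if a joint passes its speed limit or range.

## Robot

A 6-joint arm with a two-finger parallel gripper is mounted at the origin on a cart in front of the work surface, level with it; the furniture and walls round the work are solid. World frame = base frame: x ahead of the robot, y to its left, z up, the work surface at z = 0. Lengths are in m, angles in rad, forces in N, time in s.
With the tool pointing down it reaches from about 0.3 to 0.775 m from the base axis. Payload 14.6 kg.
Tool frame: the origin (TCP) lies at the very end of the fingers, on their centre line; the grasp point (between the pads) lies 19 mm behind it; z points along the fingers, y is the line along which they close (so a half turn about z gives the same grasp; the last joint's range is limited). The gripper opens to 94 mm and grips with 3 to 60 N. Pads are 16 mm wide; open, the fingers measure 119 mm over their backs; the gripper's body (75 mm by 177 mm) begins 78 mm behind the grasp point.
Start: joints at [-1.328, 0.3, 1.521, -0, 1.321, -0.067], TCP at [0.168, -0.524, 0.205] pointing down, gripper open.
Joint ranges: [-3.03, 3.03], [-0.79, 2.21], [0.23, 2.52], [-1.04, 4.18], [0, 3.07], [-2.55, 2.55]. Speed limits (rad/s): [2.22, 2.22, 2.57, 3.14, 3.14, 3.14].

## Interface

Orientations are given as [roll, pitch, yaw] about the fixed x, y, z axes, in that order (R = Rz(yaw) Ry(pitch) Rx(roll)).
In Python, from station import ctrl, cams gives the robot as it stands. The module is installed in compiled form; this text tells all that it offers.
- The arm moves only by the tool arm_command, never from a script. Its argument "plan" is a list that holds one entry, the list of rows, each a list of 7 numbers: the shift along the tool's x, y, z in shares of 600 mm (1.0 is 600 mm), then the turn, a rotation vector about the tool's x, y, z in fractions of the full range, 1 being pi rad, then the closure, from -1 (fully open) to 1 (shut). A call has 1 to 12 rows; each row is the pose to reach, as a shift and turn from the pose commanded when the call began, along the tool's axes at that moment; what a row does not reach only later rows make up. A row lasts 1/10 s, in which the tool goes at most 50 mm and 8.59 degrees, less where a joint would pass 70% of its speed; a pose out of reach is approached as far as the arm can. A call with a gripper value outside its range is refused whole. The fingers move at their own pace and stop on an object; "squeeze" is the grip in N (left out, the last holds). Time passes only in rows, so rows that repeat a pose let the fingers close. It gives the time, the measured TCP pose, the force, the opening and the grip force at its end, in the units of the state.
- ctrl.get_obs(): the state, without advancing time (a new reading comes with each control period).
- cams.camera(name): name is "scene" or "top"; returns (picture, depth): 384x512x3 uint8, blue, green, red; 384x512 float32, m along the optical axis (not along the pixel's ray), 0 where there is no reading.
- cams.camera_info(name): a dict with "fx", "fy", "cx", "cy" (pixels), "world_to_cam" (4x4, takes a point from world to camera coordinates). Camera axes: x right, y down, z forward; pixel columns grow to the right and rows downward; lengths in m; the calibration is good to about 2 mm. A picture is of the moment at which its call begins. camera_info takes no time and is no camera call.
- ctrl.hand_in(): hands the job in; it is judged then, once.
The state is a dict: "time_s": time; "qpos": joint angles; "joint_vel": joint speeds; "tau": joint torques, N m; "ee_pos": TCP position; "eef_rot": TCP orientation; "force": force on the tool from outside, world axes, zero at the start; "moment": the same for the moment, N m; "grip_width": finger opening in m; "grip_force": force on a finger pad.
Only numpy, scipy, OpenCV 4.12 (cv2) and the standard library are available. Lean on these libraries where they do the work, as an engineer would, in place of code of your own. Each camera call takes 0.05 s, during which the arm holds its last target. There are 200 camera calls.

## Working session

There is one attempt and no reset: what is moved stays moved. The work goes in short steps, Python scripts to look and compute and a tool call to move; the robot and the scene stay as the last step left them, time stands still between calls to the robot, and variables do not carry over. Pictures are saved under pics/ and viewed, at most 10 in all, crops included, and the job is handed in when it is done.

Besides the shell and the picture viewer there is one more tool, called as a command line: name --argument value ..., lists and objects as JSON in quotes. arm_command: Moves the arm, as the interface text tells. Its arguments: {"type":"object","properties":{"plan":{"type":"array"},"squeeze":{"type":"number"}},"required":["plan"]}

```bash
mkdir -p pics; cat > h.py <<'E'
import numpy as np,cv2
from station import ctrl,cams
from scipy.spatial.transform import Rotation as R
def shot(n,f=None):
    im,d=cams.camera(n)
    if f: cv2.imwrite('pics/'+f,im)
    np.save(f'/tmp/{n}.npy',d); cv2.imwrite(f'/tmp/{n}.png',im)
    return im,d
def cloud(n,d):
    c=cams.camera_info(n); v,u=np.mgrid[:384,:512]
    P=np.stack([(u-c['cx'])/c['fx']*d,(v-c['cy'])/c['fy']*d,d,np.ones_like(d)],-1)
    return (P@np.linalg.inv(c['world_to_cam']).T)[...,:3]
E
python3 - <<'E'
from h import *
for n in('top','scene'):
    im,d=shot(n,n+'1.png'); P=cloud(n,d); np.save(f'/tmp/P{n}.npy',P)
    c=cams.camera_info(n); print(n,c['fx'],np.linalg.inv(c['world_to_cam']).round(3))
o=ctrl.get_obs(); print(o)
E
```

```text
top 432.3653705220618 [[-0.016 -0.994  0.111  0.402]
 [-1.     0.019  0.021 -0.244]
 [-0.023 -0.11  -0.994  1.247]
 [ 0.     0.     0.     1.   ]]
scene 468.179324913919 [[ 0.785 -0.443  0.433  0.03 ]
 [-0.619 -0.577  0.533 -0.842]
 [ 0.014 -0.687 -0.727  0.947]
 [ 0.     0.     0.     1.   ]]
{'time_s': 0.1, 'qpos': array([-1.32763706e+00,  3.00426297e-01,  1.52150068e+00, -1.25245777e-05,
        1.32068120e+00, -6.66219320e-02]), 'joint_vel': array([-7.32613338e-04, -1.22225237e-03, -2.36113113e-03,  1.98555824e-05,
        5.17693951e-04, -1.58631691e-03]), 'tau': array([ 1.30338802e-03, -5.32643437e+01, -3.53279579e+01,  7.09658233e-02,
        2.35140586e-02, -7.65492655e-05]), 'ee_pos': array([ 0.16759623, -0.52360806,  0.20494491]), 'eef_rot': array([-3.14057858e+00, -5.55012873e-05,  3.09784275e-01]), 'force': array([-0.55513923, -0.11462009, -0.12127256]), 'moment': array([-0.00518425,  0.03935889, -0.01576466]), 'grip_force': 0.0, 'grip_width': 0.09397501134858964}
```

View pics/top1.png

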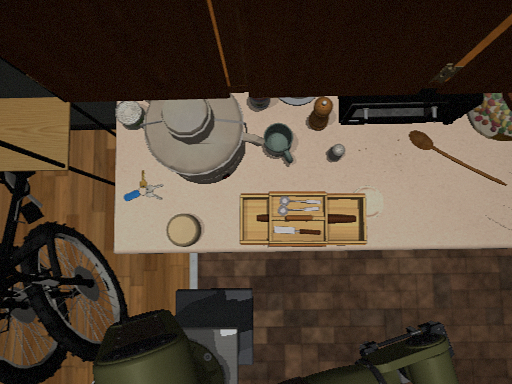

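View pics/scene1.png

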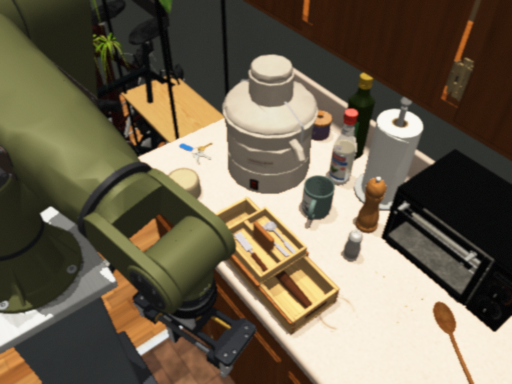

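The top view shows the box at columns 240–367 and rows 193–244. The tray is near its middle (270–328), and the pin's ends show at about 257 and 357. I'll measure from the cloud next.

```bash
python3 - <<'E'
from h import *
im=cv2.imread('/tmp/top.png');P=np.load('/tmp/Ptop.npy')
c=im[185:252,230:375];cv2.imwrite('pics/crop1.png',cv2.resize(c,None,fx=5.4,fy=5.4,interpolation=cv2.INTER_CUBIC))
Z=P[...,2]
print('z row218',[(u,*(1000*P[218,u]).round().astype(int)) for u in range(236,372,3)])
print('z col345',[(v,*(1000*P[v,345]).round().astype(int)) for v in range(188,250,2)])
print('col300',[(v,*(1000*P[v,300]).round().astype(int)) for v in range(188,250,2)])
# box rims
S=np.load('/tmp/Pscene.npy')
for Q in(P,S):
    x,y,z=Q[...,0],Q[...,1],Q[...,2]
    m=(x>.3)&(x<.6)&(y>-.6)&(y<-.1)&(z>.05)&(z<.066)
    if m.sum()>20: 
        r=cv2.minAreaRect((Q[m][:,:2]*1000).astype(np.float32)); print(m.sum(),r)
    m=(x>.3)&(x<.6)&(y>-.6)&(y<-.1)&(z>.108)&(z<.135)
    q=Q[m]; print('fin',len(q),q.mean(0).round(3),q.min(0).round(3),q.max(0).round(3))
E
```

```text
z row218 [(236, np.int64(462), np.int64(-161), np.int64(2)), (239, np.int64(459), np.int64(-173), np.int64(55)), (242, np.int64(459), np.int64(-181), np.int64(52)), (245, np.int64(461), np.int64(-188), np.int64(11)), (248, np.int64(461), np.int64(-196), np.int64(6)), (251, np.int64(461), np.int64(-205), np.int64(10)), (254, np.int64(461), np.int64(-213), np.int64(11)), (257, np.int64(460), np.int64(-222), np.int64(30)), (260, np.int64(460), np.int64(-231), np.int64(28)), (263, np.int64(459), np.int64(-239), np.int64(31)), (266, np.int64(459), np.int64(-248), np.int64(34)), (269, np.int64(456), np.int64(-255), np.int64(93)), (272, np.int64(456), np.int64(-263), np.int64(94)), (275, np.int64(456), np.int64(-271), np.int64(95)), (278, np.int64(456), np.int64(-279), np.int64(91)), (281, np.int64(455), np.int64(-287), np.int64(95)), (284, np.int64(455), np.int64(-295), np.int64(94)), (287, np.int64(454), np.int64(-302), np.int64(126)), (290, np.int64(453), np.int64(-309), np.int64(127)), (293, np.int64(453), np.int64(-317), np.int64(125)), (296, np.int64(453), np.int64(-325), np.int64(127
[... 4201 characters left out ...]
t64(-339), np.int64(67)), (238, np.int64(402), np.int64(-338), np.int64(69)), (240, np.int64(396), np.int64(-338), np.int64(65)), (242, np.int64(391), np.int64(-336), np.int64(95)), (244, np.int64(386), np.int64(-338), np.int64(63)), (246, np.int64(379), np.int64(-343), np.int64(3)), (248, np.int64(373), np.int64(-343), np.int64(-2))]
1808 ((486.6290588378906, -309.736083984375), (424.1851806640625, 209.93215942382812), 87.2497329711914)
fin 190 [ 0.496 -0.267  0.124] [ 0.45  -0.364  0.108] [ 0.6   -0.1    0.135]
1585 ((470.6259765625, -308.8958435058594), (446.72198486328125, 185.78526306152344), 77.55559539794922)
fin 409 [ 0.512 -0.24   0.122] [ 0.444 -0.367  0.108] [ 0.6   -0.1    0.135]
```

View pics/crop1.png

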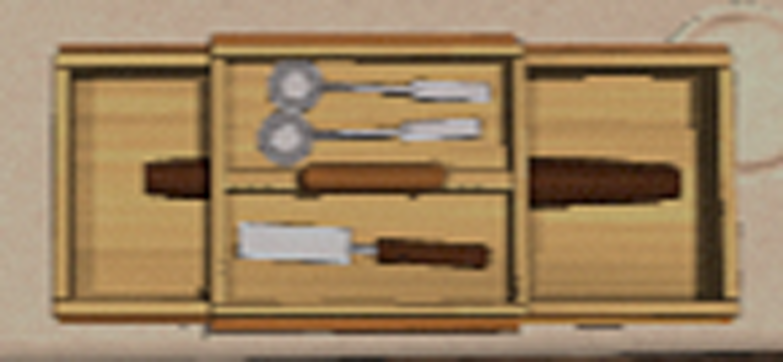

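```bash
cat >> h.py <<'E'
def rel(p,rpy=(np.pi,0,1.553)):
    o=ctrl.get_obs();r0=R.from_euler('xyz',o['eef_rot']);r1=R.from_euler('xyz',rpy)
    print('obs',o['ee_pos'].round(4),o['eef_rot'].round(3),'w',round(o['grip_width'],4),'f',o['force'].round(1),'gf',round(o['grip_force'],1),'t',round(o['time_s'],2),'q',o['qpos'].round(2))
    print('rel mm',(r0.inv().apply(np.array(p)-o['ee_pos'])*1000).round(1),'rotvec',(r0.inv()*r1).as_rotvec().round(3))
E
python3 - <<'E'
from h import *
P=np.load('/tmp/Ptop.npy').reshape(-1,3);S=np.load('/tmp/Pscene.npy').reshape(-1,3)
for Q in(P,S):
    x,y,z=Q.T
    for a,b in((.02,.1),(.1,.16),(.16,.25),(.25,.35),(.35,.5)):
        m=(x>.5)&(x<.9)&(y>-.24)&(y<.3)&(z>a)&(z<b)
        if m.any(): print('juicer',a,Q[m].min(0).round(3),Q[m].max(0).round(3))
    m=(abs(x-.455)<.02)&(abs(y+.332)<.06)&(z>.112)&(z<.14);q=Q[m]
    print('fin',len(q),q.mean(0).round(4),np.percentile(q,[2,98],0).round(3))
    m=(abs(x-.455)<.03)&(y<-.42)&(y>-.51)&(z>.022)&(z<.045);q=Q[m]
    print('pin',len(q),q.mean(0).round(4),np.percentile(q,[2,98],0).round(3))
rel((.455,-.332,.17))
E
```

```text
juicer 0.02 [ 0.5  -0.24  0.02] [0.8   0.178 0.1  ]
juicer 0.1 [ 0.565 -0.24   0.1  ] [ 0.784 -0.014  0.159]
juicer 0.16 [ 0.558 -0.238  0.163] [0.758 0.059 0.25 ]
juicer 0.25 [ 0.616 -0.154  0.25 ] [0.734 0.009 0.343]
juicer 0.35 [ 0.656 -0.24   0.455] [0.85  0.145 0.5  ]
fin 130 [ 0.4558 -0.3304  0.1245] [[ 0.45  -0.362  0.119]
 [ 0.462 -0.298  0.129]]
pin 213 [ 0.4549 -0.4573  0.0301] [[ 0.444 -0.498  0.023]
 [ 0.467 -0.421  0.036]]
juicer 0.02 [ 0.5  -0.24  0.02] [ 0.899 -0.016  0.1  ]
juicer 0.1 [ 0.56 -0.24  0.1 ] [ 0.9   -0.008  0.16 ]
juicer 0.16 [ 0.554 -0.24   0.16 ] [0.9   0.055 0.25 ]
juicer 0.25 [ 0.609 -0.2    0.25 ] [ 0.9   -0.016  0.343]
juicer 0.35 [ 0.652 -0.24   0.456] [0.763 0.035 0.5  ]
fin 194 [ 0.45   -0.3356  0.1235] [[ 0.446 -0.367  0.113]
 [ 0.457 -0.301  0.129]]
pin 319 [ 0.4509 -0.4588  0.0307] [[ 0.442 -0.497  0.024]
 [ 0.463 -0.422  0.036]]
obs [ 0.1676 -0.5236  0.2049] [-3.141 -0.     0.31 ] w 0.094 f [-0.6 -0.1 -0.1] gf 0.0 t 0.1 q [-1.33  0.3   1.52 -0.    1.32 -0.07]
rel mm [332.1 -94.8  35.1] rotvec [-1.000e-03 -1.000e-03 -1.243e+00]
```

The rows are not in the units I measure in: shifts go in shares of 600 mm and turns go in shares of pi rad. I convert before sending: 332 mm / 600 = 0.5533, 315 mm / 600 = 0.525, -1.243 rad / 3.1416 = -0.3957.

arm_command --plan '[[[0.0667,-0.02,0,0,0,-0.0446,-0.1],[0.1333,-0.04,0,0,0,-0.0891,-0.1],[0.2,-0.06,0,0,0,-0.1337,-0.1],[0.2667,-0.08,0.0083,0,0,-0.1783,-0.1],[0.3333,-0.0967,0.0167,0,0,-0.2228,-0.1],[0.4,-0.1133,0.025,0,0,-0.2674,-0.1],[0.4667,-0.1333,0.0333,0,0,-0.3119,-0.1],[0.525,-0.15,0.0467,0,0,-0.3565,-0.1],[0.5533,-0.1583,0.0583,-0.0003,-0.0003,-0.3957,-0.1],[0.5533,-0.1583,0.0583,-0.0003,-0.0003,-0.3957,-0.1],[0.5533,-0.1583,0.0583,-0.0003,-0.0003,-0.3957,-0.1]]]'

```text
time_s: 1.2
ee_pos: [0.4546, -0.3322, 0.1702]
eef_rot: [-3.141, 0.001, 1.55]
force: [0.0, -0.0, -0.1]
grip_width: 0.0518
grip_force: 0.0
```

```bash
python3 -c "
from h import *
rel((.4545,-.332,.092))"
```

```text
obs [ 0.4546 -0.3322  0.1702] [-3.141e+00  1.000e-03  1.550e+00] w 0.0518 f [ 0.  -0.  -0.1] gf 0.0 t 1.2 q [-0.7   0.36  1.53 -0.    1.26 -0.67]
rel mm [ 0.2 -0.1 78.2] rotvec [-0.     0.001 -0.003]
```

Lower onto the fin and pinch it.

Converted, 78 mm / 600 = 0.13, 70 mm / 600 = 0.1167.

arm_command --plan '[[[0,0,0.0417,0,0,0,-0.1],[0,0,0.0833,0,0,0,-0.1],[0,0,0.1167,0,0,0,-0.1],[0,0,0.13,0,0,0,-0.1],[0,0,0.13,0,0,0,-0.1],[0,0,0.13,0,0,0,0.9],[0,0,0.13,0,0,0,0.9],[0,0,0.13,0,0,0,0.9],[0,0,0.13,0,0,0,0.9],[0,0,0.13,0,0,0,0.9]]]' --squeeze 20

```text
time_s: 2.2
ee_pos: [0.4549, -0.3323, 0.0927]
eef_rot: [3.141, 0.002, 1.553]
force: [-12.0, 0.0, 4.0]
grip_width: 0.0149
grip_force: 7.4
```

Converted, -1.5 mm / 600 = -0.0025.

arm_command --plan '[[[0,-0.0025,0,0,0,0,0.9],[0,-0.0025,0,0,0,0,0.9],[0,-0.0025,0,0,0,0,0.9]]]'

```text
time_s: 2.5
ee_pos: [0.4532, -0.3323, 0.0927]
eef_rot: [-3.141, 0.001, 1.553]
force: [-4.9, -0.2, 5.0]
grip_width: 0.0118
grip_force: 20.0
```

Converted, 83 mm / 600 = 0.1383, 81 mm / 600 = 0.135.

arm_command --plan '[[[0.0133,-0.0033,0,0,0,0,0.9],[0.0333,-0.0033,0,0,0,0,0.9],[0.0567,-0.0033,0,0,0,0,0.9],[0.08,-0.0033,0,0,0,0,0.9],[0.1,-0.0033,0,0,0,0,0.9],[0.1167,-0.0033,0,0,0,0,0.9],[0.1267,-0.0033,0,0,0,0,0.9],[0.1317,-0.0033,0,0,0,0,0.9],[0.135,-0.0033,0,0,0,0,0.9],[0.1383,-0.0033,0,0,0,0,0.9],[0.1383,-0.0033,0,0,0,0,0.9]]]'

```text
time_s: 3.6
ee_pos: [0.4546, -0.2512, 0.0927]
eef_rot: [3.136, 0.006, 1.553]
force: [11.7, -17.7, -8.5]
grip_width: 0.0119
grip_force: 20.0
```

Converted, -165 mm / 600 = -0.275, -150 mm / 600 = -0.25.

arm_command --plan '[[[-0.0017,0,0,0,0,0,-0.1],[-0.0017,0,0,0,0,0,-0.1],[-0.0017,0,0,0,0,0,-0.1],[-0.0017,0,0,0,0,0,-0.1],[-0.0017,0,-0.0333,0,0,0,-0.1],[-0.0017,0,-0.0833,0,0,0,-0.1],[-0.0017,0,-0.1333,0,0,0,-0.1],[-0.0833,0,-0.1667,0,0,0,-0.1],[-0.1667,0,-0.1667,0,0,0,-0.1],[-0.25,0,-0.1667,0,0,0,-0.1],[-0.275,0,-0.1667,0,0,0,-0.1],[-0.275,0,-0.1667,0,0,0,-0.1]]]'

```text
time_s: 4.8
ee_pos: [0.4492, -0.4158, 0.1917]
eef_rot: [-3.141, 0.001, 1.55]
force: [0.7, 0.3, 0.2]
grip_width: 0.0517
grip_force: 0.0
```

```bash
python3 - <<'E'
from h import *
im,d=shot('top')
cv2.imwrite('pics/crop2.png',cv2.resize(im[185:262,230:375],None,fx=5.4,fy=5.4,interpolation=cv2.INTER_CUBIC))
im,d2=shot('scene')
cv2.imwrite('pics/crop3.png',cv2.resize(im[170:340,170:370],None,fx=3.5,fy=3.5,interpolation=cv2.INTER_CUBIC))
Q=cloud('scene',d2).reshape(-1,3)
x,y,z=Q.T
m=(abs(x-.455)<.03)&(y<-.34)&(y>-.51)&(z>.024)&(z<.045);q=Q[m]
print('pin',len(q),np.percentile(q,[1,50,99],0).round(3))
m=(abs(x-.455)<.02)&(abs(y+.25)<.06)&(z>.112)&(z<.14);q=Q[m]
print('fin',len(q),np.percentile(q,[1,50,99],0).round(3))
E
```

```text
pin 622 [[ 0.44  -0.497  0.024]
 [ 0.449 -0.418  0.032]
 [ 0.463 -0.342  0.038]]
fin 152 [[ 0.447 -0.287  0.112]
 [ 0.45  -0.254  0.124]
 [ 0.457 -0.22   0.13 ]]
```

View pics/crop3.png

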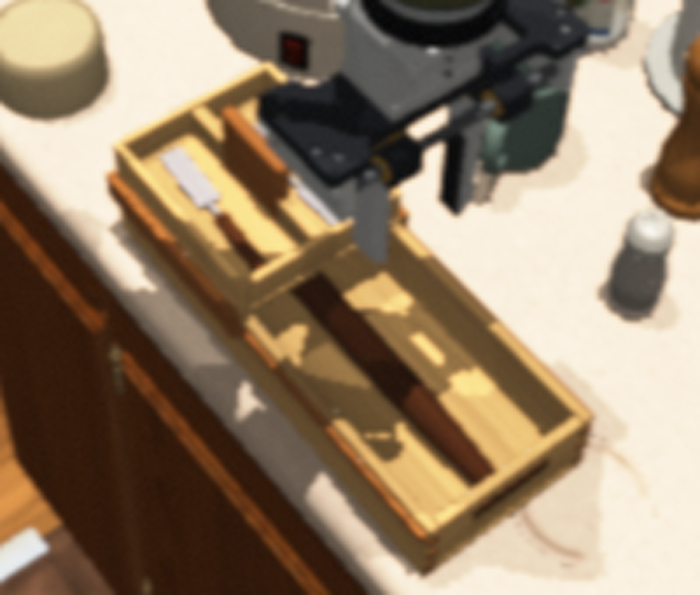

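View pics/crop2.png

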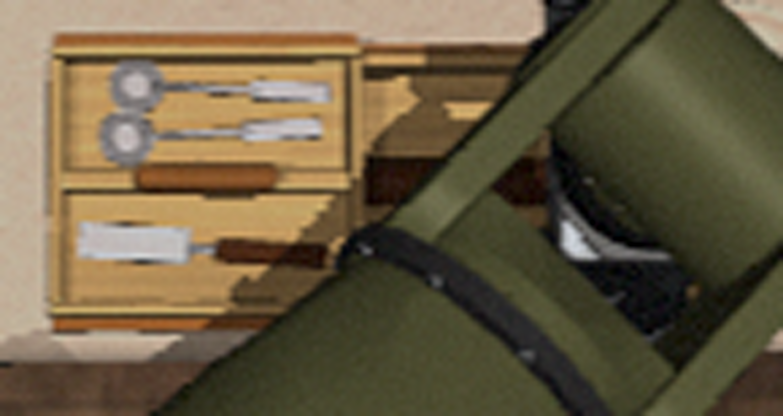

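The tray sits flush at the left end of the box in crop2 (left edges at columns 52 and 57). The pin lies exposed in the gap and the gripper is above it. Lowering onto the pin.

Converted, 180 mm / 600 = 0.3, 178 mm / 600 = 0.2967.

arm_command --plan '[[[0,0.0067,0.0667,0,0,0,-0.1],[0,0.0067,0.1333,0,0,0,-0.1],[0,0.0067,0.2,0,0,0,-0.1],[0,0.0067,0.25,0,0,0,-0.1],[0,0.0067,0.2833,0,0,0,-0.1],[0,0.0067,0.2967,0,0,0,-0.1],[0,0.0067,0.3,0,0,0,-0.1],[0,0.0067,0.3,0,0,0,-0.1]]]'

```text
time_s: 5.7
ee_pos: [0.4545, -0.4142, 0.0136]
eef_rot: [3.14, 0.002, 1.553]
force: [-0.3, -0.4, 0.3]
grip_width: 0.0519
grip_force: 0.0
```

arm_command --plan '[[[0,0,0,0,0,0,0.8],[0,0,0,0,0,0,0.8],[0,0,0,0,0,0,0.8],[0,0,0,0,0,0,0.8],[0,0,0,0,0,0,0.8],[0,0,0,0,0,0,0.8]]]' --squeeze 40

```text
time_s: 6.3
ee_pos: [0.4541, -0.4145, 0.0129]
eef_rot: [3.141, 0.002, 1.553]
force: [-0.5, 0.3, 5.7]
grip_width: 0.0249
grip_force: 40.0
```

```bash
cat > plan.py <<'E'
from h import *
# u=-y outward, z up (mm). pin frame origin = centre, s outward. theta raises outer end
s=np.linspace(-140,140,57); r=np.interp(abs(s),[0,60,100,135,140],[13,13,11.5,9,9])
g=414.5-358; tcp=np.array([[g-8,-9],[g+8,-9]]); body=np.array([[g-38,89],[g,89],[g+38,89],[g-38,130]])
pts=np.vstack([np.c_[s,r],np.c_[s,-r],tcp,body])
def rect(p,u0,u1,z0,z1):
    d=np.c_[np.maximum(u0-p[:,0],p[:,0]-u1),np.maximum(z0-p[:,1],p[:,1]-z1)]
    return np.where((d>0).all(1),np.hypot(*np.maximum(d,0).T),d.max(1)).min()
def clr(uc,zc,th):
    c,n=np.cos(th),np.sin(th); p=pts@np.array([[c,n],[-n,c]])+[uc,zc]
    return min(p[:,1].min()-8, rect(p,176,336,60,94), rect(p,511,525,-50,60),
      (p[p[:,1]<60][:,0].min(initial=999)-181))
prev=0
for d in range(0,161,10):
    best=max((min(clr(uc,zc,th),6)-.3*abs(np.degrees(th-prev))/1,np.degrees(th),ze,clr(uc,zc,th),uc,zc)
      for th in np.radians(np.arange(0,31,1)) for ze in range(17,120,2)
      for uc,zc in [(219+d+140*np.cos(th),ze+140*np.sin(th))])
    _,t,ze,cl,uc,zc=best; prev=np.radians(t); c,n=np.cos(prev),np.sin(prev)
    T=np.array([uc,zc])+np.array([[c,-n],[n,c]])@[g,-8]
    print(d,'th',round(t),'ze',ze,'clr',round(cl,1),'TCP u,z',T.round(),'tool rel x,z',(-(T[0]-414.5)).round(),(-(T[1]-13)).round())
E
python3 plan.py
```

```text
0 th 0 ze 119 clr 12.0 TCP u,z [416. 111.] tool rel x,z -1.0 -98.0
10 th 0 ze 119 clr 12.0 TCP u,z [426. 111.] tool rel x,z -11.0 -98.0
20 th 0 ze 119 clr 12.0 TCP u,z [436. 111.] tool rel x,z -21.0 -98.0
30 th 0 ze 119 clr 12.0 TCP u,z [446. 111.] tool rel x,z -31.0 -98.0
40 th 0 ze 119 clr 12.2 TCP u,z [456. 111.] tool rel x,z -41.0 -98.0
50 th 0 ze 119 clr 12.6 TCP u,z [466. 111.] tool rel x,z -51.0 -98.0
60 th 0 ze 119 clr 12.9 TCP u,z [476. 111.] tool rel x,z -61.0 -98.0
70 th 0 ze 119 clr 13.3 TCP u,z [486. 111.] tool rel x,z -71.0 -98.0
80 th 0 ze 119 clr 13.8 TCP u,z [496. 111.] tool rel x,z -81.0 -98.0
90 th 0 ze 119 clr 14.5 TCP u,z [506. 111.] tool rel x,z -91.0 -98.0
100 th 0 ze 119 clr 15.2 TCP u,z [516. 111.] tool rel x,z -101.0 -98.0
110 th 0 ze 119 clr 15.9 TCP u,z [526. 111.] tool rel x,z -111.0 -98.0
120 th 0 ze 119 clr 16.3 TCP u,z [536. 111.] tool rel x,z -121.0 -98.0
130 th 0 ze 119 clr 20.6 TCP u,z [546. 111.] tool rel x,z -131.0 -98.0
140 th 0 ze 119 clr 28.0 TCP u,z [556. 111.] tool rel x,z -141.0 -98.0
150 th 0 ze 119 clr 36.7 TCP u,z [566. 111.] tool rel x,z -151.0 -98.0
160 th 0 ze 119 clr 45.9 TCP u,z [576. 111.] tool rel x,z -161.0 -98.0
```

```bash
sed -i 's/rect(p,176,336,60,94)/rect(p[:-6],176,336,60,400), rect(p[-6:],176,336,60,94)/; s/-.3\*abs(np.degrees(th-prev))/-.1*abs(np.degrees(th-prev))/' plan.py; python3 plan.py
```

```text
0 th 0 ze 41 clr 6.0 TCP u,z [416.  33.] tool rel x,z -1.0 -20.0
10 th 10 ze 23 clr 5.1 TCP u,z [424.  49.] tool rel x,z -9.0 -36.0
20 th 11 ze 23 clr 5.2 TCP u,z [433.  53.] tool rel x,z -19.0 -40.0
30 th 12 ze 23 clr 5.6 TCP u,z [443.  56.] tool rel x,z -28.0 -43.0
40 th 13 ze 23 clr 6.0 TCP u,z [452.  59.] tool rel x,z -38.0 -46.0
50 th 13 ze 25 clr 6.5 TCP u,z [462.  61.] tool rel x,z -48.0 -48.0
60 th 13 ze 27 clr 7.2 TCP u,z [472.  63.] tool rel x,z -58.0 -50.0
70 th 13 ze 31 clr 6.2 TCP u,z [482.  67.] tool rel x,z -68.0 -54.0
80 th 13 ze 33 clr 6.8 TCP u,z [492.  69.] tool rel x,z -78.0 -56.0
90 th 13 ze 35 clr 7.7 TCP u,z [502.  71.] tool rel x,z -88.0 -58.0
100 th 13 ze 39 clr 6.7 TCP u,z [512.  75.] tool rel x,z -98.0 -62.0
110 th 13 ze 41 clr 7.7 TCP u,z [522.  77.] tool rel x,z -108.0 -64.0
120 th 13 ze 45 clr 6.3 TCP u,z [532.  81.] tool rel x,z -118.0 -68.0
130 th 13 ze 119 clr 11.0 TCP u,z [542. 155.] tool rel x,z -128.0 -142.0
140 th 13 ze 119 clr 21.0 TCP u,z [552. 155.] tool rel x,z -138.0 -142.0
150 th 13 ze 119 clr 31.0 TCP u,z [562. 155.] tool rel x,z -148.0 -142.0
160 th 13 ze 119 clr 41.0 TCP u,z [572. 155.] tool rel x,z -158.0 -142.0
```

Converted, -36 mm / 600 = -0.06, -31 mm / 600 = -0.0517, -0.175 rad / 3.1416 = -0.0557.

arm_command --plan '[[[0,0,-0.0083,0,0,0,0.8],[0,0,-0.0167,0,-0.0095,0,0.8],[0,0,-0.0267,0,-0.0191,0,0.8],[-0.0017,0,-0.035,0,-0.0286,0,0.8],[-0.0033,0,-0.0433,0,-0.0382,0,0.8],[-0.0067,0,-0.0517,0,-0.0477,0,0.8],[-0.0133,0,-0.06,0,-0.0557,0,0.8],[-0.015,0,-0.06,0,-0.0557,0,0.8],[-0.015,0,-0.06,0,-0.0557,0,0.8]]]'

```text
time_s: 7.2
ee_pos: [0.4538, -0.4234, 0.0486]
eef_rot: [3.141, 0.176, 1.553]
force: [0.7, 0.2, -0.5]
grip_width: 0.0251
grip_force: 40.0
```

```bash
python3 - <<'E'
from h import *
im,d2=shot('scene')
cv2.imwrite('pics/crop4.png',cv2.resize(im[170:340,170:370],None,fx=3.5,fy=3.5,interpolation=cv2.INTER_CUBIC))
Q=cloud('scene',d2)[170:340,170:370].reshape(-1,3);c=im[170:340,170:370].reshape(-1,3).astype(int)
x,y,z=Q.T
for a in range(-520,-420,10):
    m=(abs(x-.452)<.02)&(y*1000>a)&(y*1000<a+10)&(z>.03)&(c[:,2]<130)
    if m.sum()>3: print(a,m.sum(),np.percentile(Q[m],[50,95],0).round(3)[:,[0,2]].tolist())
E
```

```text
-520 21 [[0.441, 0.039], [0.463, 0.051]]
-510 30 [[0.451, 0.076], [0.456, 0.082]]
-500 33 [[0.448, 0.079], [0.455, 0.083]]
-490 34 [[0.449, 0.077], [0.456, 0.081]]
-480 42 [[0.448, 0.077], [0.457, 0.08]]
-470 39 [[0.446, 0.075], [0.457, 0.078]]
-460 41 [[0.448, 0.074], [0.457, 0.077]]
-450 82 [[0.447, 0.077], [0.458, 0.33]]
-440 310 [[0.442, 0.311], [0.469, 0.348]]
-430 450 [[0.449, 0.185], [0.469, 0.356]]
```

View pics/crop4.png

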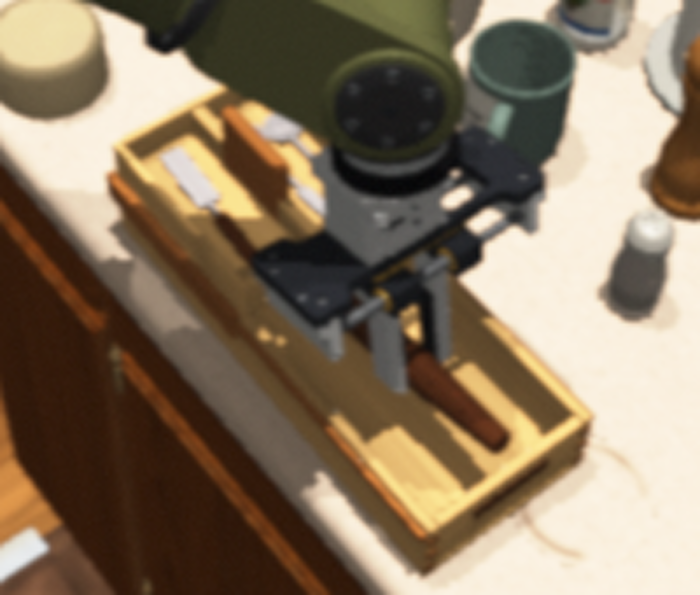

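The pin is tilted about 10° with no slip. Its outer end is near pixel (500,440), measured at z≈0.08 as planned. Drawing it out.

Converted, -136 mm / 600 = -0.2267, -125 mm / 600 = -0.2083, -0.052 rad / 3.1416 = -0.0166.

arm_command --plan '[[[-0.0167,0,-0.0033,0,-0.0064,0,0.8],[-0.0333,0,-0.0067,0,-0.0111,0,0.8],[-0.05,0,-0.0083,0,-0.0166,0,0.8],[-0.0717,0,-0.01,0,-0.0166,0,0.8],[-0.095,0,-0.0117,0,-0.0166,0,0.8],[-0.1167,0,-0.0133,0,-0.0166,0,0.8],[-0.14,0,-0.0158,0,-0.0166,0,0.8],[-0.1633,0,-0.0183,0,-0.0166,0,0.8],[-0.1867,0,-0.0208,0,-0.0166,0,0.8],[-0.2083,0,-0.0233,0,-0.0166,0,0.8],[-0.2267,0,-0.025,0,-0.0166,0,0.8],[-0.2267,0,-0.025,0,-0.0166,0,0.8]]]'

```text
time_s: 8.45
ee_pos: [0.451, -0.556, 0.0875]
eef_rot: [3.141, 0.229, 1.552]
force: [0.5, -0.0, -0.5]
grip_width: 0.025
grip_force: 40.0
```

```bash
python3 - <<'E'
from h import *
im,d2=shot('scene')
cv2.imwrite('pics/crop5.png',cv2.resize(im[170:350,190:400],None,fx=3.3,fy=3.3,interpolation=cv2.INTER_CUBIC))
rel((.453,-.562,.16),(np.pi,.227,1.553))
rel((.453,-.575,.33),(np.pi,0,1.553))
E
```

```text
obs [ 0.4511 -0.555   0.087 ] [3.141 0.228 1.552] w 0.025 f [ 0.6 -0.1 -1.8] gf 40.0 t 8.5 q [-0.88  0.68  1.26 -0.17  1.03 -0.79]
rel mm [-23.3   2.  -69.5] rotvec [ 0.     0.001 -0.001]
obs [ 0.4511 -0.555   0.087 ] [3.141 0.228 1.552] w 0.025 f [ 0.6 -0.1 -1.8] gf 40.0 t 8.5 q [-0.88  0.68  1.26 -0.17  1.03 -0.79]
rel mm [ -74.4    2.3 -232.2] rotvec [ 0.     0.228 -0.001]
```

View pics/crop5.png

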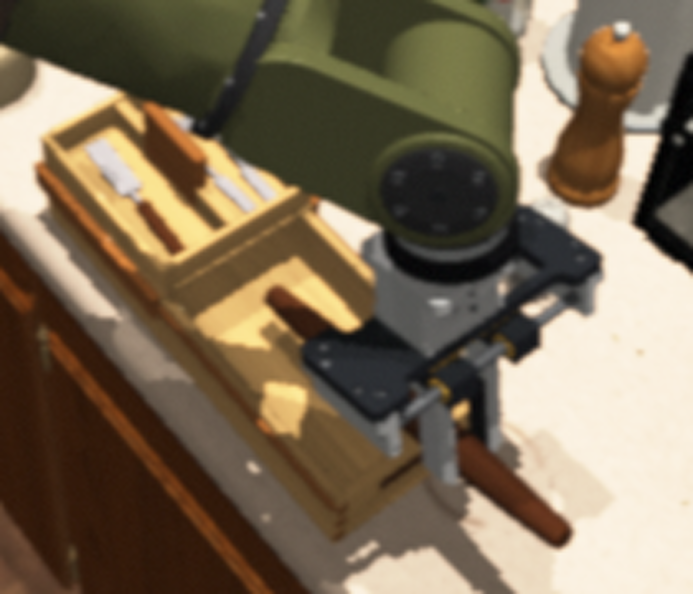

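The pin's inner end, at about pixel (275,295), is out past the tray edge. Next I lift it straight up, then level it.

Converted, -225 mm / 600 = -0.375, -222 mm / 600 = -0.37, 0.228 rad / 3.1416 = 0.0726.

arm_command --plan '[[[-0.0083,0.0033,-0.025,0,0,0,0.8],[-0.0217,0.0033,-0.0667,0,0,0,0.8],[-0.0383,0.0033,-0.115,0,0,0,0.8],[-0.0533,0.0033,-0.1633,0,0,0,0.8],[-0.0683,0.0033,-0.2117,0,0.0095,0,0.8],[-0.0833,0.0033,-0.26,0,0.0255,0,0.8],[-0.0967,0.0033,-0.3033,0,0.0414,0,0.8],[-0.1083,0.0033,-0.3417,0,0.0573,0,0.8],[-0.1167,0.0033,-0.37,0,0.0726,0,0.8],[-0.1167,0.0033,-0.375,0,0.0726,0,0.8],[-0.1167,0.0033,-0.375,0,0.0726,0,0.8]]]'

```text
time_s: 9.6
ee_pos: [0.4533, -0.5717, 0.3213]
eef_rot: [-3.142, 0.001, 1.553]
force: [-0.5, 1.3, -2.0]
grip_width: 0.0247
grip_force: 40.0
```

```bash
python3 -c "
from h import *
rel((.453,-.42,.33))"
```

```text
obs [ 0.4533 -0.5717  0.3213] [-3.142e+00  1.000e-03  1.553e+00] w 0.0247 f [-0.5  1.3 -2. ] gf 40.0 t 9.6 q [-0.95  0.73  0.63 -0.    1.78 -0.93]
rel mm [151.7  -3.   -8.8] rotvec [-0.     0.001 -0.   ]
```

Converted, 150 mm / 600 = 0.25, 147 mm / 600 = 0.245.

arm_command --plan '[[[0.025,0,-0.005,0,0,0,0.8],[0.0583,0,-0.01,0,0,0,0.8],[0.0917,0,-0.015,0,0,0,0.8],[0.125,-0.0017,-0.015,0,0,0,0.8],[0.1583,-0.0017,-0.015,0,0,0,0.8],[0.1917,-0.0033,-0.015,0,0,0,0.8],[0.225,-0.005,-0.015,0,0,0,0.8],[0.245,-0.005,-0.015,0,0,0,0.8],[0.25,-0.005,-0.015,0,0,0,0.8],[0.25,-0.005,-0.015,0,0,0,0.8],[0.25,-0.005,-0.015,0,0,0,0.8],[0.25,-0.005,-0.015,0,0,0,0.8]]]'

```text
time_s: 10.8
ee_pos: [0.4526, -0.4224, 0.3306]
eef_rot: [-3.141, 0.0, 1.552]
force: [-0.3, -0.0, -1.5]
grip_width: 0.0249
grip_force: 40.0
```

```bash
python3 - <<'E'
from h import *
im,d=shot('scene','scene9.png'); Q=cloud('scene',d); c=im.astype(int)
m=(abs(Q[...,0]-.453)<.025)&(Q[...,2]>.30)&(Q[...,2]<.37)&(Q[...,1]<-.2)&(Q[...,1]>-.6)
m&=(c[...,2]-c[...,1]>15)
q=Q[m]; print(len(q),np.percentile(q,[1,99],0).round(3)); print(np.degrees(np.arctan(np.polyfit(q[:,1],q[:,2],1)[0])))
rel((.453,-.42,.33))
E
```

```text
654 [[ 0.439 -0.508  0.335]
 [ 0.46  -0.231  0.354]]
-0.33102996119200917
obs [ 0.4526 -0.4223  0.3307] [-3.141  0.     1.552] w 0.0252 f [-0.3  0.7 -1.5] gf 40.0 t 10.85 q [-0.81  0.41  1.09 -0.    1.64 -0.79]
rel mm [2.3 0.3 0.7] rotvec [-0.     0.    -0.001]
```

View pics/scene9.png

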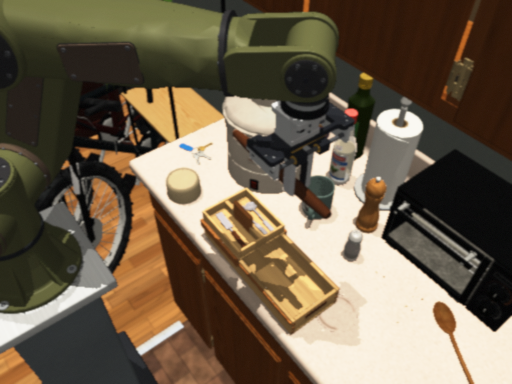

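The picture shows the pin held level above the box, about 0.2 m over the tray's grip. The tray is at its end stop (around pixel 240,220), and the mug, salt shaker and ramekin haven't moved.

```bash
python3 -c "
from station import ctrl
print(ctrl.hand_in())"
```

```text
the job is handed in; nothing more can be done
None
```

The job is handed in at about 11 s: the tray is fully at the box's +y end, and the pin was drawn out end first and is held level about 0.2 m above the tray's grip; the mug, salt shaker and ramekin weren't touched.

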